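Set the roller support leg of a screen separator and hold its slide cam shut

TASK

Set up the screen separator's side support: push the white nylon roller over the upright steel spigot on the sliding leg until it sits fully down. Then draw the leg out against its spring by the dark crossbar until its green pointer lines up with the yellow length mark, and, holding it there, slide the red cam lever fully shut against the fixed fin; do not shut the cam away from the mark. Finish still holding: keep the fin and cam pinched between the fingers with the leg at the mark, and leave the other things on the bench where they are.

Things in the scene. Friction and masses are not known exactly. Their poses are not given: they have to be found in the camera images.
- separator: Fixed machine. Origin on the bench under the rail; y runs along the rail (the leg slides out towards +y), x across, z up. Rail plate 140 mm wide (x), y -130 to +140, 12 mm high, two steel guides 30 mm high. Grey body with hot plate, clamp rail and hand crank at y -355 to -120 mm, x within 90, up to 98 mm high.
- leg: Leg sliding along the separator's +y, 0 to 115 mm; its frame equals the separator's when fully in (the start). A spring pulls it in with 3 N, rising to 4.5 N at 100 mm, plus 1 N friction; it never latches, even with the cam shut, and springs back if let go. In its frame: grey saddle plate x +-35, y +-30, top at z 42 mm; spigot axis at x 0, y +85 mm.
- pinch (a point): Point between fin and cam at leg frame x 0, y +12, z 63 mm. Dark handle fixed on the leg, in its frame: fixed fin: upright plate x -15 to -7, y -20 to +22, z 42 to 84 mm. Crossbar: x -65 to +65, y +26 to +34, z 46 to 84 mm. Open fingers pointing down, one outside the fin and one outside the cam, push its inner face (y +26) with their edges to draw the leg out; keep fingertips above z 43 mm.
- cam: Red cam lever, upright plate 8 (x) by 40 (y) by 42 mm high, slides along the leg's x only. Origin at the centre of its underside: leg frame y 0, z 42 mm, x +27 open, +11 fully shut (starts 23 to 27). Takes about 4 N, stays where left. Over the outer faces, fin and cam measure 30 mm shut (x -15 to +15), 46 mm open (x -15 to +31).
- pointer (a point): Tip of the green pointer (4 mm wide in y, along x) on the leg, at x +48, y -50, z 37 mm in the leg's frame. It is at the mark when its y in the marker's frame is 0.
- marker: Yellow length mark: upright yellow plate 4 mm thick (y), 18 mm wide (x), on a black foot, top 40 mm above the bench, beside the rail at x +60 mm of the separator. Origin at the centre of the foot's underside, 12 mm above the bench; axes parallel to the separator's. It stands where the leg must be drawn out 45 to 90 mm; fixed.
- roller: White nylon roller, a loose tube standing upright on the bench: outer diameter 36 mm, bore 17 mm, 50 mm high, about 60 g. Origin at the centre of its underside, z along the bore.
- roller_mid (a point): Centre of the roller, 25 mm above its underside.
- spigot_mid (a point): Point on the axis of the upright steel spigot (diameter 13 mm, tip coned) on the leg, where the roller's centre lies when seated: 25 mm above the spigot's seat. Seat (flange 32 mm wide) at z 44 mm, spigot tip at z 104 mm of the leg's frame, so 10 mm shows above a seated roller.
- wedge: Blue opening wedge, 66 by 24 by 14 mm; loose, a bystander to leave alone. Origin under its centre.
- brass_block: Brass tweezer block, 50 by 70 by 45 mm, tweezers standing in it to 113 mm; loose, a bystander to leave alone. Origin under its centre.
- tablet_shell: Grey tablet shell, 200 by 130 by 8 mm; loose, a bystander to leave alone. Origin under its centre.
- screwdriver: Screwdriver, lying, 160 mm long; loose, a bystander to leave alone. Origin under its centre.
- parts_tray: White parts tray, 90 by 130 by 25 mm; loose, a bystander to leave alone. Origin under its centre.
- spray_bottle: Clear bottle with red cap, 52 mm wide, 130 mm high; loose, a bystander to leave alone. Origin under its centre.
- flux_jar: Amber jar, 48 mm wide, 45 mm high; loose, a bystander to leave alone. Origin under its centre.
Not all that is in view belongs to the job. Leave any blue or purple look-alike of the roller alone.

How it is judged:
By the outcome, as a careful person would: the job done as asked, in the order asked, and still so for the second after the job is handed in, while the arm keeps its last pose, push and grip.
It also fails if it takes over 56 s, if anything falls off the work surface, if the arm or the gripper's body presses on something with over 40 N, if the wrist force passes 120 N, or if a joint passes its speed limit or range.

ROBOT

A 7-joint arm with a two-finger parallel gripper is mounted at the origin on the work surface. World frame = base frame: x ahead of the robot, y to its left, z up, the work surface at z = 0. Lengths are in m, angles in rad, forces in N, time in s.
With the tool pointing down it reaches from about 0.4 to 0.925 m from the base axis. Payload 4.1 kg.
Tool frame: the origin (TCP) lies midway between the tips of the shut fingers; the grasp point (between the pads) lies 19 mm behind it (ctrl.grasp_offset is the distance from the TCP to the grasp point, in m); z points along the fingers, y is the line along which they close (so a half turn about z gives the same grasp; the last joint's range is limited). The gripper opens to 85 mm and grips with 20 to 120 N. Pads are 22 mm wide; open, the fingers measure 114 mm over their backs; the gripper's body (76 mm by 85 mm) begins 54 mm behind the grasp point. The pads swing forward as they close: fully open they stand 13 mm farther back than shut.
Start: joints at [1.093, 0.398, 0.045, 1.537, -0.019, 1.207, -0.051], TCP at [0.24, -0.604, 0.193] pointing down, gripper open.
Joint ranges: [-2.82, 2.82], [-0.49, 2.23], [-1.37, 1.46], [0, 2.46], [-1.36, 4.5], [0.23, 2], [-2.94, 2.94]. Speed limits (rad/s): [2.57, 2.57, 3.14, 3.14, 3.14, 3.14, 3.14].

INTERFACE

Orientations are given as a unit quaternion [x, y, z, w].
In Python, from rig import ctrl, imaging, order gives the robot as it stands.
- The arm moves only by the shell command python3 -m jog 'ROWS' [FORCE]. ROWS is JSON, a list of rows, each an object with "claw": the closure, from -1 (fully open) to 1 (shut); "slide": the shift along the tool's x, y, z each as a share of 3 cm, from -1 to 1, a list of three; "turn": the turn, a rotation vector about the tool's x, y, z each as a share of 0.1 rad, from -1 to 1, a list of three. A call has 1 to 20 rows; each row shifts and turns the commanded pose from where the row before left it, along the tool's axes as they then stand; what a row does not reach is not made up. A row lasts 1/12 s, in which the tool goes at most 41.7 mm and 7.16 degrees, less where a joint would pass 70% of its speed; a pose out of reach is approached as far as the arm can. A call with a number of a shift or a turn outside -1 to 1 is refused whole. A call with a gripper value outside its range is refused whole. The fingers move at their own pace and stop on an object; FORCE is the grip in N (left out, the last holds). Time passes only in rows, so rows that do not move let the fingers close. It gives the time, the measured TCP pose, the force, the opening and the grip force at its end, in the units of the state.
- ctrl.read_state(): the state, without advancing time (a new reading comes with each control period).
- imaging.camera(name): name is "scene" or "top"; returns a dict with "img" (400x640x3 uint8, blue, green, red), "fovy" (degrees; the focal length in pixels is half the picture's height over the tangent of half this angle, whatever the lens; pixels are square), "cx", "cy" (the principal point, pixels), "camera_from_world" (4x4, takes a point from world to camera coordinates). Camera axes: x right, y down, z forward; pixel columns grow to the right and rows downward; lengths in m; the calibration is good to about 2 mm. A picture is of the moment at which its call begins. There is no depth.
- order.sign_off(): hands the job in; it is judged then, once.
The state is a dict: "time_s": time; "qpos": joint angles; "qd": joint speeds; "tau": joint torques, N m; "tool_pos": TCP position; "tool_rot": TCP orientation; "force": force on the tool from outside, world axes, zero at the start; "moment": the same for the moment, N m; "gripper_width": finger opening in m; "finger_force": force on a finger pad.
Only numpy, scipy, OpenCV 4.12 (cv2) and the standard library are available. Lean on these libraries where they do the work, as an engineer would, in place of code of your own. Each camera call takes 0.05 s, during which the arm holds its last target. There are 200 camera calls.

## Working session

There is one attempt and no reset: what is moved stays moved. The work goes in short steps, Python scripts to look and compute and a shell command to move; the robot and the scene stay as the last step left them, time stands still between calls to the robot, and variables do not carry over. Pictures are saved under pics/ and viewed, at most 10 in all, crops included, and the job is handed in when it is done.

```bash
mkdir -p pics; ls; python3 - <<'E'
from rig import ctrl,imaging
import cv2,numpy as np
s=ctrl.read_state();print(s,ctrl.grasp_offset)
for n in("scene","top"):
    c=imaging.camera(n);cv2.imwrite(f"pics/{n}0.png",c["img"]);print(n,c["fovy"],c["cx"],c["cy"],np.round(c["camera_from_world"],4).tolist(), [k for k in c])
E
```

```text
pics
{'time_s': 0.0, 'qpos': array([ 1.09298376,  0.39919411,  0.04501359,  1.53785719, -0.01866645,
        1.20687281, -0.05073486]), 'qd': array([-3.77398378e-04, -1.90196373e-03,  1.06569437e-03,  9.11985368e-05,
       -8.92246707e-04, -2.13710489e-03,  6.01711416e-04]), 'tau': array([ 1.14438380e-04, -4.75131547e+01,  1.36428438e+00, -2.54226494e+01,
        1.15787960e-02,  9.43213992e-03, -5.56134637e-06]), 'tool_pos': array([ 0.24014447, -0.60327262,  0.1919719 ]), 'tool_rot': array([ 9.82105547e-01,  1.88328919e-01, -2.56138754e-04, -9.20516997e-04]), 'force': array([ 0.16797305, -0.17872769,  0.18621686]), 'moment': array([-0.01739133, -0.00912674,  0.00104517]), 'finger_force': 0.0, 'gripper_width': 0.0855296745849175} 0.0187
scene 57.452228979103204 329.60753532226 204.8546800057975 [[-0.8057, 0.5924, 0.0015, 0.5031], [0.3828, 0.5225, -0.7619, -0.1647], [-0.4521, -0.6133, -0.6477, 1.4725], [0.0, 0.0, 0.0, 1.0]] ['img', 'fovy', 'cx', 'cy', 'camera_from_world']
top 45.001046669374944 315.0812361824514 193.58827821540643 [[0.0081, -0.9999, -0.0089, -0.03], [-0.9955, -0.0072, -0.0948, 0.5924], [0.0947, 0.0096, -0.9955, 1.3465], [0.0, 0.0, 0.0, 1.0]] ['img', 'fovy', 'cx', 'cy', 'camera_from_world']
```

View pics/scene0.png

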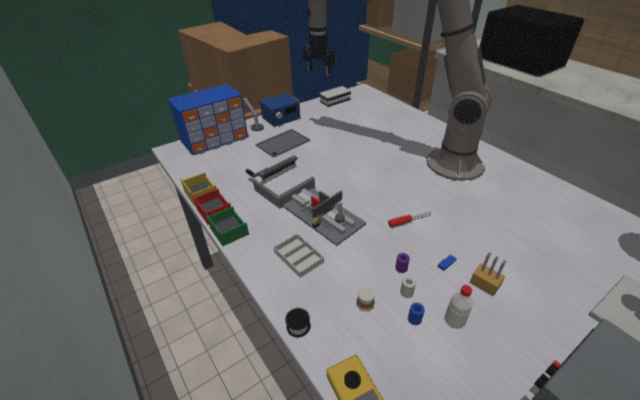

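View pics/top0.png

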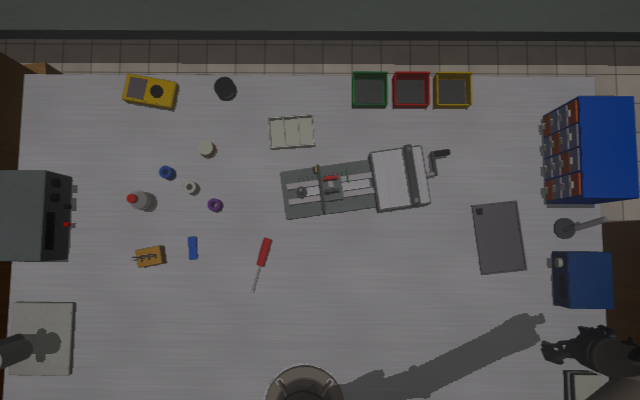

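The scene view shows the roller at about (408,287) and the separator at about (310,200). The top view shows the roller at (192,188), the spigot at (302,192), the cam at (330,180) and the separator's +y running left. Next I'll enlarge both areas.

```bash
cat > h.py <<'E'
import cv2,numpy as np
from rig import ctrl,imaging
def cam(n):
    c=imaging.camera(n);c["f"]=200/np.tan(np.radians(c["fovy"])/2);return c
def ray(c,p):
    M=np.array(c["camera_from_world"]);R,t=M[:3,:3],M[:3,3]
    d=R.T@np.array([(p[0]-c["cx"])/c["f"],(p[1]-c["cy"])/c["f"],1]);return -R.T@t,d
def onz(c,p,z):
    o,d=ray(c,p);return o+d*(z-o[2])/d[2]
def proj(c,P):
    M=np.array(c["camera_from_world"]);q=M[:3,:3]@np.array(P)+M[:3,3];return np.array([c["cx"]+c["f"]*q[0]/q[2],c["cy"]+c["f"]*q[1]/q[2]])
def tri(c1,p1,c2,p2):
    a,u=ray(c1,p1);b,v=ray(c2,p2)
    s=np.linalg.lstsq(np.c_[u,-v],b-a,rcond=None)[0];A=a+u*s[0];B=b+v*s[1];return (A+B)/2,np.linalg.norm(A-B)
def blob(c,f,box,n=1):
    """centroids of the biggest blobs of mask f(h,s,v) in box x0,y0,x1,y1"""
    x0,y0,x1,y1=box;h,s,v=[a.astype(int) for a in cv2.split(cv2.cvtColor(c["img"][y0:y1,x0:x1],cv2.COLOR_BGR2HSV))]
    k,l,st,ce=cv2.connectedComponentsWithStats(f(h,s,v).astype(np.uint8))
    o=np.argsort(-st[1:,4])[:n]+1
    return [(np.round(ce[i]+[x0,y0],2).tolist(),(st[i]+[x0,y0,0,0,0]).tolist()) for i in o]
red=lambda h,s,v:((h<8)|(h>172))&(s>120)&(v>60)
yel=lambda h,s,v:(h>18)&(h<34)&(s>110)&(v>50)
grn=lambda h,s,v:(h>45)&(h<85)&(s>90)&(v>40)
def crop(c,box,k,name):
    x0,y0,x1,y1=box;cv2.imwrite(name,cv2.resize(c["img"][y0:y1,x0:x1],None,fx=k,fy=k,interpolation=cv2.INTER_CUBIC))
E
python3 - <<'E'
from h import *
t=cam("top");s=cam("scene")
crop(t,(270,135,450,230),4,"pics/t1.png");crop(s,(240,150,370,250),6,"pics/s1.png")
for n,f in(("red",red),("yel",yel),("grn",grn)):
    print(n,blob(t,f,(270,140,450,230),3),blob(s,f,(240,150,370,250),3))
# roller: white-ish blobs
print(blob(t,lambda h,s_,v:(v>0)&(s_>-1)&False|(v>175),(180,175,204,200),3))
print(t["img"][180:198,184:202].sum(2)//3)
E
```

```text
red [([329.96, 177.11], [323, 175, 15, 5, 46])] [([314.91, 201.11], [311, 196, 10, 11, 64])]
yel [([315.45, 168.73], [315, 166, 2, 6, 11])] [([315.5, 221.0], [314, 218, 4, 7, 22])]
grn [([346.6, 174.5], [346, 170, 2, 10, 10]), ([348.0, 181.0], [348, 181, 1, 1, 1])] [([242.62, 228.73], [240, 219, 8, 18, 95]), ([302.0, 205.0], [302, 205, 1, 1, 1])]
[]
[[118 118 118 118 117 110 108 116 118 118 118 118 117 117 118 117 116 117]
 [120 119 118 116 116 117 116 116 108 109 117 117 116 117 116 117 116 116]
 [116 114 116 117 118 118 118 117 117 103  82  95 110 118 119 117 118 118]
 [116 116 118 119 109  91 104 118 118 117  97  60  75 104 120 119 119 119]
 [115 117 115  97  69  60  67  94 116 119 109  79  58  68  97 118 118 118]
 [116 119 104  67  58  56  56  70  99 117 115  92  56  56  73 102 116 116]
 [117 114  92  56  56  56  57  60  91 117 119  99  55  56  57  89 117 117]
 [117 114  90  56  55  56  57  59  88 117 119 100  56  56  55  64  95 118]
 [116 117  98  55  56  56  61  76 102 119 116  92  56  56  56  60  91 117]
 [119 117 114  94  63  55  69  98 116 119 106  71  57  56  56  60  91 116]
 [107 116 117 116 114 112 113 116 119 105  70  58  57  56  57  63  93 116]
 [115 114 116 116 117 117 117 119 117  93  57  56  57  57  59  89 115 117]
 [118 117 114 115 117 118 109  92  78  60  56  57  56  58  64  94 118 119]
 [119 119 119 112  97  80  65  60  58  57  57  57  60  66  92 118 120 120]
 [119 120 119 118 117 101  70  64  60  60  61  64  67  95 118 121 120 119]
 [118 119 118 117 118 116 115 115  98  70  70  92 115 116 118 117 117 117]
 [117 117 117 117 118 117 117 118 116 115 115 116 118 117 118 117 117 117]
 [119 119 119 120 120 119 119 120 120 119 119 119 120 119 119 120 119 119]]
```

View pics/t1.png

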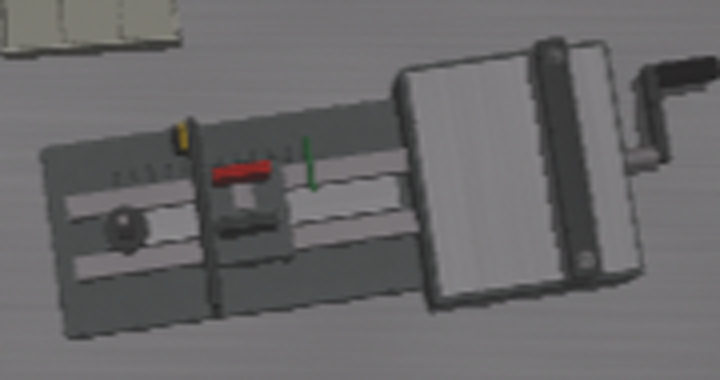

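View pics/s1.png

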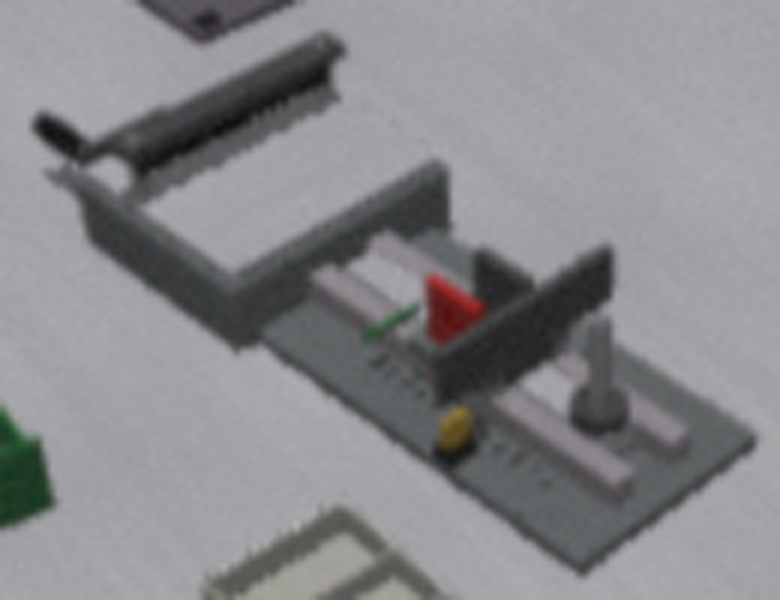

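The top crop shows the rail corners at about (280.5,172.5) and (287,219.5), the spigot at about (301.5,192), the yellow mark at (315.4,168.7) and the pointer at (346.6,174.5). In the scene crop the matching rail corners are at (337.2,245) and (365.8,223). I'll triangulate these and measure the roller.

```bash
cat > rol.py <<'E'
from h import *
t=cam("top");s=cam("scene")
a=cv2.resize(t["img"][172:204,172:214],None,fx=9,fy=9,interpolation=cv2.INTER_CUBIC)
b=cv2.resize(s["img"][270:302,387:429],None,fx=9,fy=9,interpolation=cv2.INTER_CUBIC)
cv2.imwrite("pics/rol.png",np.hstack([a,b]))
print(np.round(blob(t,lambda h,s_,v:v<95,(180,178,195,193),2)[0][0],2))
E
python3 - <<'E'
from rol import *
g=t["img"].mean(2)[182:191,185:193];w=np.clip(117-g,0,None);yy,xx=np.mgrid[182:191,185:193]
pb=((w*xx).sum()/w.sum(),(w*yy).sum()/w.sum());print("bore",pb,onz(t,pb,.05))
for p,q in(((280.5,172.5),(337.2,245)),((287,219.5),(365.8,223)),((371.5,160),None),((377,209),None)):
    print(p,onz(t,p,.012),tri(t,p,s,q) if q else "")
print("mark top",onz(t,(315.45,168.7),.04),"yz tri",tri(t,(315.45,168.7),s,(315.5,220)))
print("ptr",onz(t,(346.7,174.5),.037),"flange spig",onz(t,(302,192.5),.044))
for p in((323.5,178.5),(337.5,176)):print("cam",onz(t,p,.084))
E
```

```text
[189.1 186.4]
bore (np.float64(188.94117647058823), np.float64(186.44524602293743)) [0.60811481 0.32917518 0.05      ]
(280.5, 172.5) [0.65470644 0.07529789 0.012     ] (array([0.65448567, 0.07727257, 0.00316634]), np.float64(0.003816912041849057))
(287, 219.5) [0.51892394 0.05462594 0.012     ] (array([0.51861211, 0.05573125, 0.00434063]), np.float64(0.0017164961724516078))
(371.5, 160) [ 0.69303179 -0.18789234  0.012     ] 
(377, 209) [ 0.55101676 -0.20323001  0.012     ] 
mark top [ 0.66236701 -0.02602042  0.04      ] yz tri (array([ 0.66245518, -0.02555574,  0.03577725]), np.float64(0.0013576901364663724))
ptr [ 0.64680055 -0.11478654  0.037     ] flange spig [0.59389514 0.01125895 0.044     ]
cam [ 0.62894505 -0.04868969  0.084     ]
cam [ 0.63611038 -0.08698119  0.084     ]
```

View pics/rol.png

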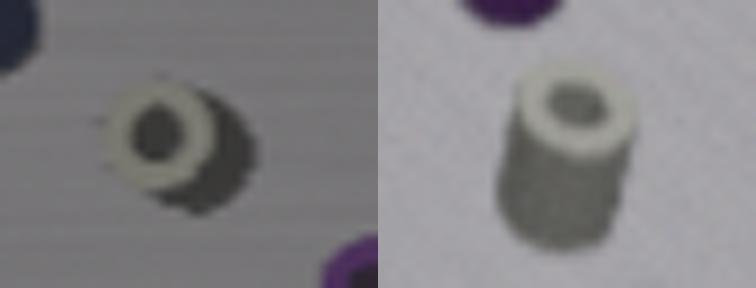

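The crops show the roller's top ring centred at about (189.2,186.5) in the top view and (408.7,281) in the scene view. From the rail corners the separator's yaw is about 8.65°, with its origin near (0.608,-0.0735). The spigot comes out near (0.595,0.011), which agrees with its flange. First I turn the tool so that its x runs along the leg's +y.

```bash
python3 -c "
from h import *
s=cam('scene');t=cam('top');print(proj(s,(.6081,.329,.05)),tri(t,(189.2,186.5),s,(408.7,281)))"
python3 -m jog '[{"claw":-1,"slide":[0,0,0],"turn":[0,0,-1]},{"claw":-1,"slide":[0,0,0],"turn":[0,0,-1]},{"claw":-1,"slide":[0,0,0],"turn":[0,0,-1]},{"claw":-1,"slide":[0,0,0],"turn":[0,0,-1]},{"claw":-1,"slide":[0,0,0],"turn":[0,0,-1]},{"claw":-1,"slide":[0,0,0],"turn":[0,0,-1]},{"claw":-1,"slide":[0,0,0],"turn":[0,0,-1]},{"claw":-1,"slide":[0,0,0],"turn":[0,0,-1]},{"claw":-1,"slide":[0,0,0],"turn":[0,0,-1]},{"claw":-1,"slide":[0,0,0],"turn":[0,0,-1]},{"claw":-1,"slide":[0,0,0],"turn":[0,0,-1]},{"claw":-1,"slide":[0,0,0],"turn":[0,0,-1]},{"claw":-1,"slide":[0,0,0],"turn":[0,0,-1]},{"claw":-1,"slide":[0,0,0],"turn":[0,0,-0.43]},{"claw":-1,"slide":[0,0,0],"turn":[0,0,0]}]'
cat > st.py <<'E'
from h import *
s=ctrl.read_state()
from scipy.spatial.transform import Rotation as R
m=R.from_quat(s["tool_rot"]).as_matrix()
print("t",round(s["time_s"],2),"q",np.round(s["qpos"],2),"p",np.round(s["tool_pos"],4),"yaw(ty)",round(float(np.degrees(np.arctan2(m[1,1],m[0,1]))),2),"z",np.round(m[:,2],3),"F",np.round(s["force"],1),"w",round(s["gripper_width"],4),"ff",round(s["finger_force"],1))
E
python3 st.py
```

```text
[408.43162068 281.32752304] (array([0.60756713, 0.32863588, 0.05065002]), np.float64(0.000984155265066354))
time_s: 1.65
tool_pos: [0.2403, -0.604, 0.193]
tool_rot: [0.652, 0.759, 0.0, 0.0]
force: [0.2, -0.8, -0.1]
gripper_width: 0.0854
finger_force: 0.0
t 1.65 q [ 1.27  0.4  -0.2   1.53  0.08  1.22  1.21] p [ 0.2403 -0.604   0.193 ] yaw(ty) 8.68 z [ 0. -0. -1.] F [ 0.2 -0.8 -0.1] w 0.0854 ff 0.0
```

```bash
python3 -m jog '[{"claw":-1,"slide":[1,0.58,0],"turn":[0,0,0]},{"claw":-1,"slide":[1,0.58,0],"turn":[0,0,0]},{"claw":-1,"slide":[1,0.58,0],"turn":[0,0,0]},{"claw":-1,"slide":[1,0.58,0],"turn":[0,0,0]},{"claw":-1,"slide":[1,0.58,0],"turn":[0,0,0]},{"claw":-1,"slide":[1,0.58,0],"turn":[0,0,0]},{"claw":-1,"slide":[1,0.58,0],"turn":[0,0,0]},{"claw":-1,"slide":[1,0.58,0],"turn":[0,0,0]},{"claw":-1,"slide":[1,0.58,0],"turn":[0,0,0]},{"claw":-1,"slide":[1,0.58,0],"turn":[0,0,0]},{"claw":-1,"slide":[1,0.58,0],"turn":[0,0,0]},{"claw":-1,"slide":[1,0.58,0],"turn":[0,0,0]},{"claw":-1,"slide":[1,0.58,0],"turn":[0,0,0]},{"claw":-1,"slide":[1,0.58,0],"turn":[0,0,0]},{"claw":-1,"slide":[0,0,0],"turn":[0,0,0]}]'; python3 st.py
```

```text
time_s: 2.9
tool_pos: [0.4209, -0.1447, 0.1938]
tool_rot: [0.648, 0.762, 0.002, 0.0]
force: [0.8, 0.5, 0.2]
gripper_width: 0.0852
finger_force: 0.0
t 2.9 q [ 0.78  0.04 -0.55  1.99  0.02  1.12  0.38] p [ 0.4209 -0.1447  0.1938] yaw(ty) 9.2 z [ 0.003  0.002 -1.   ] F [0.8 0.5 0.2] w 0.0852 ff 0.0
```

```bash
python3 -m jog '[{"claw":-1,"slide":[0.98,0.57,0],"turn":[0,0,0]},{"claw":-1,"slide":[0.98,0.57,0],"turn":[0,0,0]},{"claw":-1,"slide":[0.98,0.57,0],"turn":[0,0,0]},{"claw":-1,"slide":[0.98,0.57,0],"turn":[0,0,0]},{"claw":-1,"slide":[0.98,0.57,0],"turn":[0,0,0]},{"claw":-1,"slide":[0.98,0.57,0],"turn":[0,0,0]},{"claw":-1,"slide":[0.98,0.57,0],"turn":[0,0,0]},{"claw":-1,"slide":[0.98,0.57,0],"turn":[0,0,0]},{"claw":-1,"slide":[0.98,0.57,0],"turn":[0,0,0]},{"claw":-1,"slide":[0.98,0.57,0],"turn":[0,0,0]},{"claw":-1,"slide":[0.98,0.57,0],"turn":[0,0,0]},{"claw":-1,"slide":[0.98,0.57,0],"turn":[0,0,0]},{"claw":-1,"slide":[0.98,0.57,0],"turn":[0,0,0]},{"claw":-1,"slide":[0.98,0.57,0],"turn":[0,0,0]},{"claw":-1,"slide":[0.98,0.57,0],"turn":[0,0,0]},{"claw":-1,"slide":[0,0,0],"turn":[0,0,0]},{"claw":-1,"slide":[0,0,0],"turn":[0,0,0]}]'; python3 st.py
cat > go.py <<'E'
import sys
from h import *
from scipy.spatial.transform import Rotation as R
s=ctrl.read_state();d=np.array(list(map(float,sys.argv[1:4])))-s["tool_pos"]
print("tool shift /30mm:",np.round(R.from_quat(s["tool_rot"]).inv().apply(d)/.03,2))
E
python3 go.py .6078 .329 .022
```

```text
time_s: 4.32
tool_pos: [0.6045, 0.3249, 0.1922]
tool_rot: [0.651, 0.759, -0.0, -0.001]
force: [-0.7, -0.7, 0.1]
gripper_width: 0.0853
finger_force: 0.0
t 4.32 q [-0.06  0.56 -0.76  1.42  0.38  1.31 -0.68] p [0.6045 0.3249 0.1922] yaw(ty) 8.8 z [-0.002  0.001 -1.   ] F [-0.7 -0.7  0.1] w 0.0853 ff 0.0
tool shift /30mm: [0.11 0.14 5.67]
```

```bash
python3 -m jog '[{"claw":-1,"slide":[0.11,0.14,0.8],"turn":[0,0,0]},{"claw":-1,"slide":[0,0,0.8],"turn":[0,0,0]},{"claw":-1,"slide":[0,0,0.8],"turn":[0,0,0]},{"claw":-1,"slide":[0,0,0.8],"turn":[0,0,0]},{"claw":-1,"slide":[0,0,0.8],"turn":[0,0,0]},{"claw":-1,"slide":[0,0,0.8],"turn":[0,0,0]},{"claw":-1,"slide":[0,0,0.6],"turn":[0,0,0]},{"claw":-1,"slide":[0,0,0.4],"turn":[0,0,0]},{"claw":-1,"slide":[0,0,0],"turn":[0,0,0]}]'; python3 st.py
python3 -m jog '[{"claw":1,"slide":[0,0,0],"turn":[0,0,0]},{"claw":1,"slide":[0,0,0],"turn":[0,0,0]},{"claw":1,"slide":[0,0,0],"turn":[0,0,0]},{"claw":1,"slide":[0,0,0],"turn":[0,0,0]},{"claw":1,"slide":[0,0,0],"turn":[0,0,0]},{"claw":1,"slide":[0,0,0],"turn":[0,0,0]},{"claw":1,"slide":[0,0,0],"turn":[0,0,0]},{"claw":1,"slide":[0,0,0],"turn":[0,0,0]}]' 40; python3 st.py
```

```text
time_s: 5.07
tool_pos: [0.6076, 0.3231, 0.016]
tool_rot: [0.652, 0.758, -0.003, -0.0]
force: [-0.0, 0.5, 0.4]
gripper_width: 0.0854
finger_force: 0.0
t 5.07 q [-0.1   0.72 -0.68  1.57  0.5   1.04 -0.77] p [0.6076 0.3231 0.016 ] yaw(ty) 8.54 z [-0.004 -0.004 -1.   ] F [-0.   0.5  0.4] w 0.0854 ff 0.0
time_s: 5.73
tool_pos: [0.6089, 0.3264, 0.0191]
tool_rot: [0.652, 0.758, 0.0, 0.0]
force: [0.4, -0.9, 0.8]
gripper_width: -0.0004
finger_force: 0.0
t 5.73 q [-0.1   0.72 -0.68  1.57  0.5   1.04 -0.77] p [0.6089 0.3264 0.0191] yaw(ty) 8.66 z [ 0. -0. -1.] F [ 0.4 -0.9  0.8] w -0.0004 ff 0.0
```

```bash
python3 - <<'E'
from h import *
t=cam("top");s=cam("scene")
a=cv2.resize(t["img"][150:225,150:250],None,fx=4,fy=4,interpolation=cv2.INTER_CUBIC)
b=cv2.resize(s["img"][240:315,360:460],None,fx=4,fy=4,interpolation=cv2.INTER_CUBIC)
cv2.imwrite("pics/g1.png",np.hstack([a,b]))
E
```

```text
(no output)
```

View pics/g1.png

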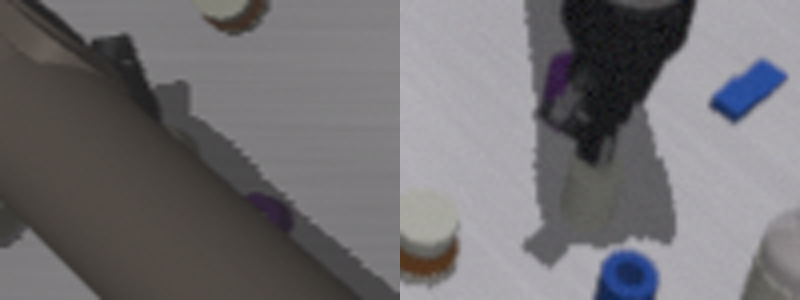

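In the scene half the roller still stands at about (408,290), with the shut fingertips drawn near its top at (408.7,280). I'll compare the projected TCP with that picture.

```bash
python3 - <<'E'
from h import *
s=cam("scene");x0,y0,k=380,240,10
a=cv2.resize(s["img"][240:312,380:450],None,fx=k,fy=k,interpolation=cv2.INTER_CUBIC)[:600]
a=np.clip(a.astype(float)*1.6,0,255).astype(np.uint8)
st=ctrl.read_state();p=st["tool_pos"];print(p,st["gripper_width"],st["qpos"])
for dz,c in((0,(0,0,255)),(.05,(0,255,0)),(.1,(255,0,0))):
    q=proj(s,p+[0,0,dz]);print(q);cv2.circle(a,tuple(int(v) for v in ((q-[x0,y0]+.5)*k)),5,c,-1)
cv2.imwrite("pics/g2.png",a)
E
```

```text
[0.60889296 0.32638802 0.01892527] 7.425569998196754e-05 [-0.09842883  0.71764405 -0.68248799  1.56877799  0.50277247  1.03712218
 -0.76957288]
[405.89413967 288.04797232]
[408.51625909 276.28059705]
[411.32296847 263.68483105]
```

View pics/g2.png

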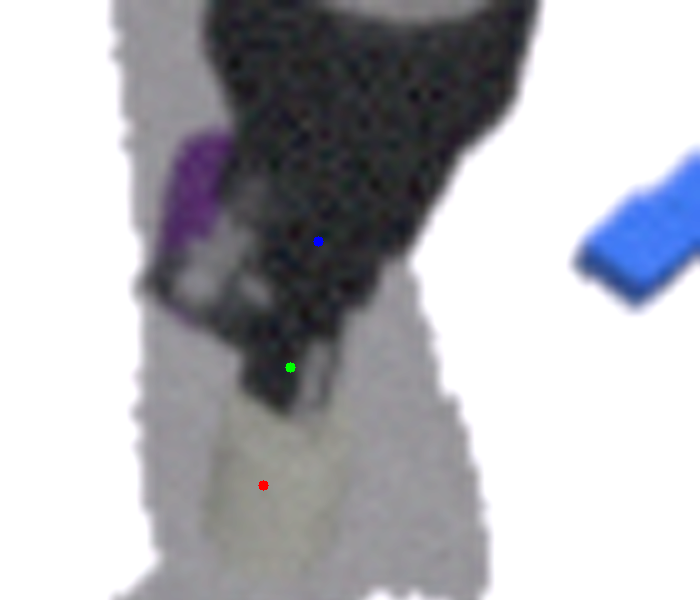

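The picture shows the fingertips ending at about (408,281), which is where the TCP would project if it were at z≈0.05 rather than 0.019. The roller has not moved. I'll lift and compare the tips with the projected TCP numerically.

```bash
python3 -m jog '[{"claw":1,"slide":[0,0,-0.5],"turn":[0,0,0]},{"claw":1,"slide":[0,0,-0.8],"turn":[0,0,0]},{"claw":1,"slide":[0,0,-0.8],"turn":[0,0,0]},{"claw":1,"slide":[0,0,-0.8],"turn":[0,0,0]},{"claw":1,"slide":[0,0,-0.6],"turn":[0,0,0]},{"claw":1,"slide":[0,0,0],"turn":[0,0,0]}]'; python3 st.py
python3 - <<'E'
from h import *
s=cam("scene");p=ctrl.read_state()["tool_pos"]
q=proj(s,p);print(p,"proj",q)
v=s["img"].max(2)
for y in range(int(q[1])-22,int(q[1])+24,2):print(y,v[y,392:426].tolist())
E
```

```text
time_s: 6.38
tool_pos: [0.6114, 0.3289, 0.1302]
tool_rot: [0.652, 0.758, 0.004, 0.001]
force: [0.2, 0.3, -0.0]
gripper_width: 0.0
finger_force: 0.0
t 6.38 q [-0.07  0.61 -0.73  1.48  0.43  1.2  -0.71] p [0.6114 0.3289 0.1302] yaw(ty) 8.65 z [ 0.008  0.005 -1.   ] F [ 0.2  0.3 -0. ] w 0.0 ff 0.0
[0.61037167 0.32790725 0.1276788 ] proj [411.86245658 262.03064093]
240 [169, 170, 165, 112, 94, 91, 95, 94, 97, 92, 90, 84, 62, 44, 38, 34, 38, 32, 38, 35, 34, 27, 32, 21, 26, 26, 26, 35, 29, 31, 36, 67, 116, 163]
242 [169, 168, 165, 114, 97, 93, 97, 93, 93, 93, 96, 96, 91, 82, 66, 48, 43, 35, 23, 17, 29, 18, 23, 25, 26, 30, 29, 31, 27, 59, 112, 159, 170, 172]
244 [172, 171, 166, 116, 95, 93, 97, 91, 95, 94, 92, 92, 94, 95, 94, 93, 93, 79, 55, 35, 34, 31, 28, 23, 29, 34, 39, 46, 47, 84, 152, 170, 174, 173]
246 [169, 172, 169, 145, 109, 95, 97, 95, 95, 96, 93, 91, 95, 93, 95, 97, 95, 93, 66, 36, 26, 20, 28, 32, 35, 54, 72, 71, 60, 99, 161, 170, 172, 175]
248 [170, 169, 166, 147, 110, 94, 92, 96, 93, 95, 97, 96, 90, 92, 94, 93, 97, 86, 50, 31, 34, 26, 24, 35, 38, 67, 74, 68, 73, 115, 163, 173, 
[... 1981 characters left out ...]
97, 98, 99, 99, 95, 97, 96, 96, 94, 92, 93, 95, 93, 95, 93, 94, 97, 97, 95, 96, 94, 97, 97, 97, 96, 98, 96, 94, 104]
278 [171, 171, 170, 143, 110, 97, 93, 98, 99, 98, 97, 94, 93, 97, 92, 95, 94, 95, 95, 90, 94, 95, 95, 99, 99, 96, 97, 96, 96, 95, 95, 95, 97, 99]
280 [176, 173, 171, 161, 114, 98, 96, 99, 96, 95, 91, 92, 91, 93, 95, 98, 96, 95, 94, 94, 94, 95, 91, 93, 93, 96, 95, 97, 96, 97, 95, 97, 97, 98]
282 [177, 173, 170, 125, 101, 96, 97, 97, 99, 91, 88, 92, 94, 94, 94, 97, 97, 93, 90, 87, 86, 92, 93, 95, 97, 96, 98, 96, 94, 95, 96, 96, 98, 98]
284 [174, 171, 173, 165, 113, 98, 95, 96, 94, 87, 82, 88, 94, 96, 94, 95, 95, 93, 90, 91, 90, 95, 94, 93, 99, 98, 97, 94, 97, 98, 95, 94, 94, 97]
```

```bash
python3 - <<'E'
from h import *
s=cam("scene");t=cam("top")
P=np.array([.2401,-.6035,.192]);print("start proj",proj(s,P),proj(t,P))
p=np.array(ctrl.read_state()["tool_pos"]);print("now",p,proj(s,p),proj(t,p))
a=cv2.imread("pics/scene0.png")[30:80,290:350];b=cv2.imread("pics/top0.png")[310:400,525:640]
a=cv2.resize(a,(400,333),interpolation=cv2.INTER_CUBIC);b=cv2.resize(b,(400,313),interpolation=cv2.INTER_CUBIC)
c=cv2.resize(t["img"][155:220,150:230],(400,325)) # 5x
d=cv2.resize(s["img"][215:275,385:445],(325,325)) #5.4x
o=np.zeros((600,800,3),np.uint8);o[:290,:400]=a[:290];o[:290,400:]=b[:290];o[290:600,:400]=c[:310];o[290:600,400:725]=d[:310]
cv2.imwrite("pics/g3.png",np.clip(o*1.6,0,255).astype(np.uint8))
E
```

```text
start proj [318.81981135  83.71983121] [551.36636799 333.4318518 ]
now [0.60866864 0.32611432 0.12401085] [411.60287021 262.24587999] [182.60976003 183.19883449]
```

View pics/g3.png

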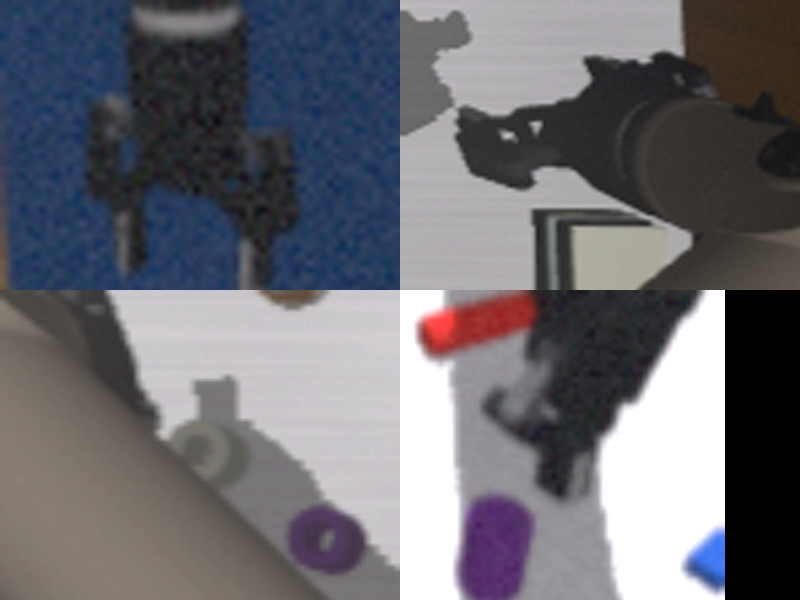

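The lifted tips sit at about (414.5,252.8) in the scene, while the reported TCP projects to (411.6,262.2). The direction of that difference is purely vertical, so the real tips are 30 to 38 mm higher than reported. The top view rules out a sideways error, because the roller at about (190.6,187) is not covered. I'll open, go down around the roller, and feel for the bench in small steps.

```bash
python3 go.py .607 .327 .0; python3 -m jog '[{"claw":-1,"slide":[0,0,0],"turn":[0,0,0]},{"claw":-1,"slide":[0,0,0],"turn":[0,0,0]},{"claw":-1,"slide":[0,0,0],"turn":[0,0,0]},{"claw":-1,"slide":[0,0,0],"turn":[0,0,0]},{"claw":-1,"slide":[0,0,0],"turn":[0,0,0]},{"claw":-1,"slide":[0,0,0],"turn":[0,0,0]},{"claw":-1,"slide":[0,0,0.7],"turn":[0,0,0]},{"claw":-1,"slide":[0,0,0.7],"turn":[0,0,0]},{"claw":-1,"slide":[0,0,0.7],"turn":[0,0,0]},{"claw":-1,"slide":[0,0,0.7],"turn":[0,0,0]},{"claw":-1,"slide":[0,0,0.7],"turn":[0,0,0]},{"claw":-1,"slide":[0,0,0.4],"turn":[0,0,0]},{"claw":-1,"slide":[0,0,0.2],"turn":[0,0,0]},{"claw":-1,"slide":[0,0,0],"turn":[0,0,0]},{"claw":-1,"slide":[0,0,0],"turn":[0,0,0]}]'; python3 st.py
```

```text
tool shift /30mm: [ 0.04 -0.05  4.13]
time_s: 7.78
tool_pos: [0.6094, 0.3269, 0.0017]
tool_rot: [0.652, 0.758, 0.001, 0.0]
force: [0.4, 1.2, 0.7]
gripper_width: 0.0853
finger_force: 0.0
t 7.78 q [-0.1   0.74 -0.67  1.58  0.52  1.01 -0.78] p [0.6094 0.3269 0.0017] yaw(ty) 8.65 z [ 0.001  0.001 -1.   ] F [0.4 1.2 0.7] w 0.0853 ff 0.0
```

```bash
python3 -m jog '[{"claw":-1,"slide":[0,0,0.1],"turn":[0,0,0]},{"claw":-1,"slide":[0,0,0.1],"turn":[0,0,0]},{"claw":-1,"slide":[0,0,0.1],"turn":[0,0,0]},{"claw":-1,"slide":[0,0,0],"turn":[0,0,0]}]'; python3 st.py
```

```text
time_s: 8.12
tool_pos: [0.6088, 0.3262, -0.0083]
tool_rot: [0.652, 0.758, -0.0, 0.0]
force: [0.9, -0.4, -0.6]
gripper_width: 0.0855
finger_force: 0.0
t 8.12 q [-0.11  0.75 -0.67  1.58  0.52  1.   -0.79] p [ 0.6088  0.3262 -0.0083] yaw(ty) 8.65 z [-0. -0. -1.] F [ 0.9 -0.4 -0.6] w 0.0855 ff 0.0
```

```bash
python3 -m jog '[{"claw":-1,"slide":[0,0,0.1],"turn":[0,0,0]},{"claw":-1,"slide":[0,0,0.1],"turn":[0,0,0]},{"claw":-1,"slide":[0,0,0],"turn":[0,0,0]}]'; python3 st.py;python3 -m jog '[{"claw":-1,"slide":[0,0,0.1],"turn":[0,0,0]},{"claw":-1,"slide":[0,0,0],"turn":[0,0,0]}]'; python3 st.py
```

```text
time_s: 8.37
tool_pos: [0.6085, 0.326, -0.0148]
tool_rot: [0.652, 0.758, -0.001, -0.0]
force: [-0.7, -0.1, -0.9]
gripper_width: 0.0856
finger_force: 0.0
t 8.37 q [-0.11  0.76 -0.66  1.59  0.53  0.99 -0.79] p [ 0.6085  0.326  -0.0148] yaw(ty) 8.66 z [-0.001 -0.001 -1.   ] F [-0.7 -0.1 -0.9] w 0.0856 ff 0.0
time_s: 8.53
tool_pos: [0.6086, 0.3262, -0.0176]
tool_rot: [0.652, 0.758, -0.0, -0.0]
force: [-0.3, -0.9, 0.2]
gripper_width: 0.0854
finger_force: 0.0
t 8.53 q [-0.11  0.76 -0.66  1.59  0.53  0.98 -0.79] p [ 0.6086  0.3262 -0.0176] yaw(ty) 8.66 z [-0.001 -0.001 -1.   ] F [-0.3 -0.9  0.2] w 0.0854 ff 0.0
```

```bash
for i in 1; do python3 -m jog '[{"claw":-1,"slide":[0,0,0.1],"turn":[0,0,0]},{"claw":-1,"slide":[0,0,0.1],"turn":[0,0,0]},{"claw":-1,"slide":[0,0,0.1],"turn":[0,0,0]},{"claw":-1,"slide":[0,0,0],"turn":[0,0,0]}]'; python3 st.py; done; python3 -m jog '[{"claw":-1,"slide":[0,0,0.1],"turn":[0,0,0]},{"claw":-1,"slide":[0,0,0.1],"turn":[0,0,0]},{"claw":-1,"slide":[0,0,0],"turn":[0,0,0]}]'; python3 st.py
```

```text
time_s: 8.87
tool_pos: [0.6084, 0.3259, -0.027]
tool_rot: [0.652, 0.758, -0.001, -0.0]
force: [0.0, -0.1, -0.0]
gripper_width: 0.0856
finger_force: 0.0
t 8.87 q [-0.11  0.77 -0.66  1.59  0.54  0.97 -0.8 ] p [ 0.6084  0.3259 -0.027 ] yaw(ty) 8.66 z [-0.001 -0.001 -1.   ] F [ 0.  -0.1 -0. ] w 0.0856 ff 0.0
time_s: 9.12
tool_pos: [0.6085, 0.326, -0.0328]
tool_rot: [0.652, 0.758, -0.001, -0.0]
force: [-1.2, -0.5, 0.3]
gripper_width: 0.0857
finger_force: 0.0
t 9.12 q [-0.12  0.78 -0.65  1.59  0.54  0.96 -0.8 ] p [ 0.6085  0.326  -0.0328] yaw(ty) 8.66 z [-0.001 -0.001 -1.   ] F [-1.2 -0.5  0.3] w 0.0857 ff 0.0
```

```bash
python3 -m jog '[{"claw":-1,"slide":[0,0,0.1],"turn":[0,0,0]},{"claw":-1,"slide":[0,0,0.07],"turn":[0,0,0]},{"claw":-1,"slide":[0,0,0],"turn":[0,0,0]}]'; python3 st.py; python3 -m jog '[{"claw":-1,"slide":[0,0,0.07],"turn":[0,0,0]},{"claw":-1,"slide":[0,0,0.0],"turn":[0,0,0]}]'; python3 st.py;  python3 -m jog '[{"claw":-1,"slide":[0,0,0.07],"turn":[0,0,0]},{"claw":-1,"slide":[0,0,0.0],"turn":[0,0,0]}]'; python3 st.py
```

```text
time_s: 9.37
tool_pos: [0.6086, 0.3261, -0.0377]
tool_rot: [0.652, 0.758, -0.0, -0.0]
force: [0.2, -0.1, -0.1]
gripper_width: 0.0857
finger_force: 0.0
t 9.37 q [-0.12  0.78 -0.65  1.59  0.55  0.95 -0.8 ] p [ 0.6086  0.3261 -0.0377] yaw(ty) 8.66 z [-0.001 -0.001 -1.   ] F [ 0.2 -0.1 -0.1] w 0.0857 ff 0.0
time_s: 9.53
tool_pos: [0.6087, 0.3263, -0.0396]
tool_rot: [0.652, 0.758, -0.0, -0.0]
force: [0.9, 0.3, -0.1]
gripper_width: 0.0854
finger_force: 0.0
t 9.53 q [-0.12  0.78 -0.65  1.6   0.55  0.95 -0.8 ] p [ 0.6087  0.3263 -0.0396] yaw(ty) 8.66 z [-0. -0. -1.] F [ 0.9  0.3 -0.1] w 0.0854 ff 0.0
time_s: 9.7
tool_pos: [0.6087, 0.3262, -0.0417]
tool_rot: [0.652, 0.758, -0.0, -0.0]
force: [0.4, 0.4, -0.1]
gripper_width: 0.0851
finger_force: 0.0
t 9.7 q [-0.12  0.79 -0.65  1.6   0.55  0.95 -0.8 ] p [ 0.6087  0.3262 -0.0417] yaw(ty) 8.66 z [-0. -0. -1.] F [ 0.4  0.4 -0.1] w 0.0851 ff 0.0
```

```bash
for i in 1; do python3 -m jog '[{"claw":-1,"slide":[0,0,0.07],"turn":[0,0,0]},{"claw":-1,"slide":[0,0,0.07],"turn":[0,0,0]},{"claw":-1,"slide":[0,0,0.0],"turn":[0,0,0]}]' >/dev/null; python3 st.py; python3 -m jog '[{"claw":-1,"slide":[0,0,0.07],"turn":[0,0,0]},{"claw":-1,"slide":[0,0,0.0],"turn":[0,0,0]}]'>/dev/null; python3 st.py;  python3 -m jog '[{"claw":-1,"slide":[0,0,0.07],"turn":[0,0,0]},{"claw":-1,"slide":[0,0,0.0],"turn":[0,0,0]}]'>/dev/null; python3 st.py; done
```

```text
t 9.95 q [-0.12  0.79 -0.64  1.6   0.56  0.94 -0.81] p [ 0.6086  0.3261 -0.0461] yaw(ty) 8.66 z [-0.001 -0.001 -1.   ] F [ 0.7 -0.5 -0.3] w 0.0854 ff 0.0
t 10.12 q [-0.12  0.79 -0.64  1.6   0.56  0.94 -0.81] p [ 0.6087  0.3262 -0.0481] yaw(ty) 8.66 z [-0. -0. -1.] F [ 0.2 -0.1 -0. ] w 0.0856 ff 0.0
t 10.28 q [-0.12  0.8  -0.64  1.6   0.56  0.94 -0.81] p [ 0.6087  0.3262 -0.0501] yaw(ty) 8.66 z [-0. -0. -1.] F [ 0.7  0.3 -0.9] w 0.085 ff 0.0
```

```bash
python3 -m jog '[{"claw":-1,"slide":[0,0,-0.4],"turn":[0,0,0]},{"claw":-1,"slide":[0,0,-0.4],"turn":[0,0,0]},{"claw":1,"slide":[0,0,0],"turn":[0,0,0]},{"claw":1,"slide":[0,0,0],"turn":[0,0,0]},{"claw":1,"slide":[0,0,0],"turn":[0,0,0]},{"claw":1,"slide":[0,0,0],"turn":[0,0,0]},{"claw":1,"slide":[0,0,0],"turn":[0,0,0]},{"claw":1,"slide":[0,0,0],"turn":[0,0,0]},{"claw":1,"slide":[0,0,0],"turn":[0,0,0]}]' 40 >/dev/null; python3 st.py
```

```text
t 11.03 q [-0.11  0.77 -0.66  1.59  0.54  0.97 -0.8 ] p [ 0.6088  0.3263 -0.0257] yaw(ty) 8.65 z [-0. -0. -1.] F [-1.1  0.4  3.7] w 0.0362 ff 40.1
```

Held at 36.2 mm width, which matches the roller. With the roller standing on the bench the reported z is -0.0257, so underside height = reported z + 0.0257. Now I lift and carry it over the spigot.

```bash
python3 -m jog '[{"claw":1,"slide":[0,0,-0.5],"turn":[0,0,0]},{"claw":1,"slide":[0,0,-0.9],"turn":[0,0,0]},{"claw":1,"slide":[0,0,-0.9],"turn":[0,0,0]},{"claw":1,"slide":[0,0,-0.9],"turn":[0,0,0]},{"claw":1,"slide":[0,0,-0.9],"turn":[0,0,0]},{"claw":1,"slide":[0,0,-0.5],"turn":[0,0,0]},{"claw":1,"slide":[0,0,0],"turn":[0,0,0]}]' >/dev/null; python3 st.py; python3 go.py .5949 .0084 .12
```

```text
t 11.62 q [-0.07  0.62 -0.73  1.49  0.43  1.18 -0.72] p [0.611  0.3285 0.1171] yaw(ty) 8.65 z [ 0.007  0.004 -1.   ] F [ 0.1  0.5 -0.2] w 0.036 ff 40.1
tool shift /30mm: [-10.47  -2.13  -0.14]
```

```bash
python3 -m jog '[{"claw":1,"slide":[-0.87,-0.17,0],"turn":[0,0,0]},{"claw":1,"slide":[-0.87,-0.17,0],"turn":[0,0,0]},{"claw":1,"slide":[-0.87,-0.17,0],"turn":[0,0,0]},{"claw":1,"slide":[-0.87,-0.17,0],"turn":[0,0,0]},{"claw":1,"slide":[-0.87,-0.17,0],"turn":[0,0,0]},{"claw":1,"slide":[-0.87,-0.17,0],"turn":[0,0,0]},{"claw":1,"slide":[-0.87,-0.17,0],"turn":[0,0,0]},{"claw":1,"slide":[-0.87,-0.17,0],"turn":[0,0,0]},{"claw":1,"slide":[-0.87,-0.17,0],"turn":[0,0,0]},{"claw":1,"slide":[-0.87,-0.17,0],"turn":[0,0,0]},{"claw":1,"slide":[-0.87,-0.17,0],"turn":[0,0,0]},{"claw":1,"slide":[-0.87,-0.17,0],"turn":[0,0,0]},{"claw":1,"slide":[0,0,0],"turn":[0,0,0]},{"claw":1,"slide":[0,0,0],"turn":[0,0,0]}]' >/dev/null; python3 st.py; python3 go.py .5949 .0084 .095
python3 - <<'E'
from h import *
s=cam("scene");t=cam("top");p=ctrl.read_state()["tool_pos"]
R=p+np.array([-.0004,.0026,0.0257]);print("exp roller under",R,proj(s,R),"top",proj(s,R+[0,0,.05]))
for n,P in(("seat",(.5945,.011,.044)),("tip",(.5945,.011,.104))):print(n,proj(s,P),proj(t,P))
k=12;x0,y0=322,170
a=s["img"][y0:y0+50,x0:x0+64];cv2.imwrite("pics/p1.png",np.clip(cv2.resize(a,None,fx=k,fy=k,interpolation=cv2.INTER_CUBIC)*1.3,0,255).astype(np.uint8))
E
```

```text
t 12.78 q [ 0.48  0.46 -0.73  1.75  0.34  1.07 -0.22] p [0.5944 0.0047 0.1105] yaw(ty) 8.4 z [-0.003 -0.001 -1.   ] F [ 0.3 -0.1 -1. ] w 0.0362 ff 40.1
tool shift /30mm: [0.12 0.04 0.52]
exp roller under [0.59436652 0.01103661 0.13708819] [339.79807751 193.05448891] top [340.12981769 179.77783595]
seat [339.18939443 215.82245249] [302.09425265 192.28680559]
tip [339.54759199 201.4321663 ] [301.29880571 190.11427504]
```

View pics/p1.png

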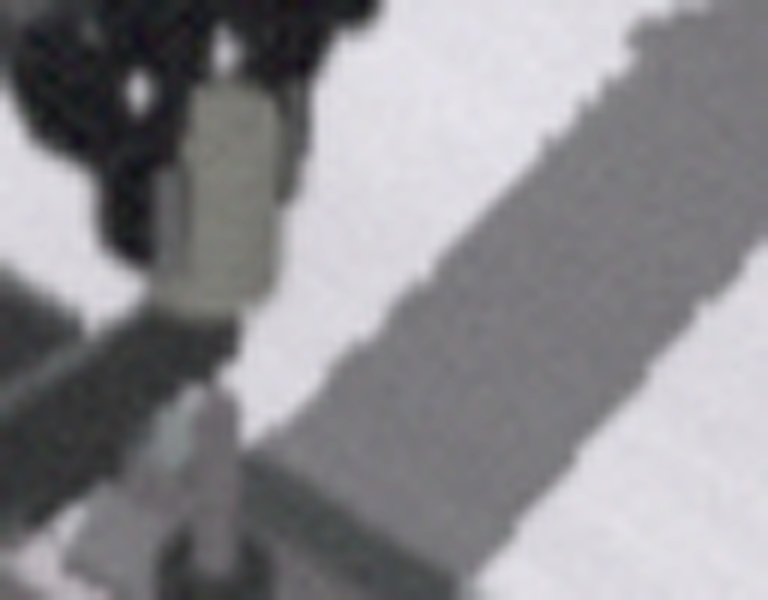

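The picture shows the spigot tip at (339.6,201.6), against (339.5,201.4) predicted. The roller's underside centre is at about (339.4,192.8), against (339.8,193.0) expected. They line up within about 1.5 mm, so I go down onto the spigot, watching the force.

```bash
python3 -m jog '[{"claw":1,"slide":[0,0,0.4],"turn":[0,0,0]},{"claw":1,"slide":[0,0,0.4],"turn":[0,0,0]},{"claw":1,"slide":[0,0,0.0],"turn":[0,0,0]},{"claw":1,"slide":[0,0,0.0],"turn":[0,0,0]}]' >/dev/null; python3 st.py; python3 -m jog '[{"claw":1,"slide":[0,0,0.1],"turn":[0,0,0]},{"claw":1,"slide":[0,0,0.1],"turn":[0,0,0]},{"claw":1,"slide":[0,0,0.1],"turn":[0,0,0]},{"claw":1,"slide":[0,0,0.0],"turn":[0,0,0]}]' >/dev/null; python3 st.py;  python3 -m jog '[{"claw":1,"slide":[0,0,0.1],"turn":[0,0,0]},{"claw":1,"slide":[0,0,0.1],"turn":[0,0,0]},{"claw":1,"slide":[0,0,0.0],"turn":[0,0,0]}]' >/dev/null; python3 st.py
```

```text
t 13.22 q [ 0.46  0.48 -0.72  1.77  0.36  1.03 -0.24] p [0.5942 0.0082 0.0866] yaw(ty) 8.74 z [-0.003  0.    -1.   ] F [-0.2  1.4 -1.4] w 0.0359 ff 40.1
t 13.55 q [ 0.46  0.49 -0.71  1.78  0.37  1.01 -0.25] p [0.5952 0.0075 0.0788] yaw(ty) 8.66 z [-0.001 -0.    -1.   ] F [-0.5  0.4 -0.7] w 0.0361 ff 40.1
t 13.8 q [ 0.46  0.5  -0.71  1.78  0.38  1.   -0.25] p [0.5951 0.0075 0.0727] yaw(ty) 8.65 z [-0.001 -0.    -1.   ] F [ 1.  -0.4 -0.9] w 0.0359 ff 40.1
```

```bash
python3 -m jog '[{"claw":1,"slide":[0,0,0.1],"turn":[0,0,0]},{"claw":1,"slide":[0,0,0.1],"turn":[0,0,0]},{"claw":1,"slide":[0,0,0.0],"turn":[0,0,0]}]' >/dev/null; python3 st.py;  python3 -m jog '[{"claw":1,"slide":[0,0,0.1],"turn":[0,0,0]},{"claw":1,"slide":[0,0,0.1],"turn":[0,0,0]},{"claw":1,"slide":[0,0,0.1],"turn":[0,0,0]},{"claw":1,"slide":[0,0,0.0],"turn":[0,0,0]}]' >/dev/null; python3 st.py
```

```text
t 14.05 q [ 0.45  0.51 -0.71  1.78  0.39  0.99 -0.26] p [0.5957 0.0084 0.0669] yaw(ty) 8.69 z [ 0.     0.001 -1.   ] F [ 1.2  1.7 -0.7] w 0.036 ff 40.1
t 14.38 q [ 0.45  0.52 -0.7   1.79  0.39  0.98 -0.26] p [0.5957 0.0085 0.0579] yaw(ty) 8.69 z [ 0.001  0.001 -1.   ] F [ 1.6  4.2 -2.5] w 0.0361 ff 40.1
```

```bash
python3 -m jog '[{"claw":1,"slide":[0.04,0.02,0],"turn":[0,0,0]},{"claw":1,"slide":[0,0,0.0],"turn":[0,0,0]}]' >/dev/null; python3 st.py;  python3 -m jog '[{"claw":1,"slide":[0,0,0.15],"turn":[0,0,0]},{"claw":1,"slide":[0,0,0.15],"turn":[0,0,0]},{"claw":1,"slide":[0,0,0.15],"turn":[0,0,0]},{"claw":1,"slide":[0,0,0.15],"turn":[0,0,0]},{"claw":1,"slide":[0,0,0.0],"turn":[0,0,0]}]' >/dev/null; python3 st.py
```

```text
t 14.55 q [ 0.45  0.52 -0.7   1.79  0.4   0.98 -0.27] p [0.5957 0.0085 0.0579] yaw(ty) 8.66 z [-0.001 -0.001 -1.   ] F [ 1.2  0.9 -1.1] w 0.036 ff 40.1
t 14.97 q [ 0.44  0.54 -0.69  1.8   0.42  0.95 -0.28] p [0.5955 0.0087 0.0391] yaw(ty) 8.66 z [-0.001  0.    -1.   ] F [ 1.3  1.5 -1.8] w 0.0357 ff 40.1
```

```bash
python3 -m jog '[{"claw":1,"slide":[0,0,0.15],"turn":[0,0,0]},{"claw":1,"slide":[0,0,0.15],"turn":[0,0,0]},{"claw":1,"slide":[0,0,0.1],"turn":[0,0,0]},{"claw":1,"slide":[0,0,0.1],"turn":[0,0,0]},{"claw":1,"slide":[0,0,0.0],"turn":[0,0,0]}]' >/dev/null; python3 st.py;  python3 -m jog '[{"claw":1,"slide":[0,0,0.07],"turn":[0,0,0]},{"claw":1,"slide":[0,0,0.07],"turn":[0,0,0]},{"claw":1,"slide":[0,0,0.0],"turn":[0,0,0]}]' >/dev/null; python3 st.py
```

```text
t 15.38 q [ 0.43  0.56 -0.68  1.81  0.43  0.92 -0.29] p [0.5956 0.0087 0.0245] yaw(ty) 8.66 z [-0.001 -0.    -1.   ] F [ 0.5  0.5 -1.3] w 0.0361 ff 40.1
t 15.63 q [ 0.42  0.56 -0.67  1.82  0.44  0.91 -0.3 ] p [0.5958 0.0087 0.0208] yaw(ty) 8.65 z [-0. -0. -1.] F [ 0.6  1.1 -2.5] w 0.0358 ff 40.2
```

```bash
python3 -m jog '[{"claw":1,"slide":[0,0,0.07],"turn":[0,0,0]},{"claw":1,"slide":[0,0,0.05],"turn":[0,0,0]},{"claw":1,"slide":[0,0,0.0],"turn":[0,0,0]}]' >/dev/null; python3 st.py; python3 -m jog '[{"claw":1,"slide":[0,0,0.05],"turn":[0,0,0]},{"claw":1,"slide":[0,0,0.0],"turn":[0,0,0]}]' >/dev/null; python3 st.py
```

```text
t 15.88 q [ 0.42  0.57 -0.67  1.82  0.44  0.91 -0.3 ] p [0.5959 0.0087 0.0182] yaw(ty) 8.65 z [-0.    -0.001 -1.   ] F [-2.   0.6  5.7] w 0.0361 ff 40.6
t 16.05 q [ 0.42  0.57 -0.67  1.82  0.44  0.91 -0.3 ] p [0.596  0.0086 0.0181] yaw(ty) 8.64 z [-0.    -0.002 -1.   ] F [-5.1 -0.8 15.5] w 0.0362 ff 41.4
```

The roller is seated: the push rose to 15.5 N at reported z 0.018, exactly where the seat should be. Now I open, rise, and move over the handle.

```bash
python3 -m jog '[{"claw":-1,"slide":[0,0,-0.05],"turn":[0,0,0]},{"claw":-1,"slide":[0,0,0],"turn":[0,0,0]},{"claw":-1,"slide":[0,0,0],"turn":[0,0,0]},{"claw":-1,"slide":[0,0,0],"turn":[0,0,0]},{"claw":-1,"slide":[0,0,0],"turn":[0,0,0]},{"claw":-1,"slide":[0,0,0],"turn":[0,0,0]},{"claw":-1,"slide":[0,0,-0.3],"turn":[0,0,0]},{"claw":-1,"slide":[0,0,-0.7],"turn":[0,0,0]},{"claw":-1,"slide":[0,0,-0.7],"turn":[0,0,0]},{"claw":-1,"slide":[0,0,-0.7],"turn":[0,0,0]},{"claw":-1,"slide":[0,0,-0.7],"turn":[0,0,0]},{"claw":-1,"slide":[0,0,0],"turn":[0,0,0]}]' >/dev/null; python3 st.py; python3 go.py .6143 -.066 .1
python3 - <<'E'
from h import *
s=cam("scene")
P=np.array([.5945,.011,0]);print("pred roller top",proj(s,P+[0,0,.094]),"mid",proj(s,P+[0,0,.069]),"bottom",proj(s,P+[0,0,.044]))
print(blob(s,lambda h,S,v:(h>18)&(h<45)&(S>18)&(v>100),(325,190,356,225),2))
E
```

```text
t 17.05 q [ 0.47  0.45 -0.73  1.74  0.34  1.07 -0.22] p [0.5994 0.0096 0.1156] yaw(ty) 8.66 z [ 0.008  0.    -1.   ] F [ 1.2 -0.4  0.7] w 0.0857 ff 0.0
tool shift /30mm: [-2.57  0.11  0.52]
pred roller top [339.4861907  203.89891156] mid [339.33570729 209.94445617] bottom [339.18939443 215.82245249]
[]
```

```bash
python3 -m jog '[{"claw":-1,"slide":[-0.86,0.05,0],"turn":[0,0,0]},{"claw":-1,"slide":[-0.86,0.05,0],"turn":[0,0,0]},{"claw":-1,"slide":[-0.85,0.05,0],"turn":[0,0,0]},{"claw":-1,"slide":[0,0,0],"turn":[0,0,0]},{"claw":-1,"slide":[0,0,0],"turn":[0,0,0]},{"claw":-1,"slide":[0,0,0],"turn":[0,0,0]}]' >/dev/null; python3 st.py; python3 go.py .6143 -.066 .02
python3 - <<'E'
from h import *
s=cam("scene");im=s["img"]
for n,f in(("red",red),("yel",yel),("grn",grn)):print(n,blob(s,f,(295,190,370,240),2))
hsv=cv2.cvtColor(im,cv2.COLOR_BGR2HSV)
for y in range(194,226,3):print(y,im[y,328:352].max(1).tolist())
E
```

```text
t 17.6 q [ 0.57  0.49 -0.71  1.7   0.35  1.09 -0.1 ] p [ 0.6113 -0.066   0.1098] yaw(ty) 8.67 z [-0.001  0.001 -1.   ] F [-0.4  0.   0. ] w 0.0854 ff 0.0
tool shift /30mm: [-0.02  0.1   2.99]
red [([314.8, 201.45], [311, 196, 10, 11, 60])]
yel [([315.22, 221.04], [313, 218, 5, 7, 27])]
grn [([307.0, 202.0], [307, 202, 1, 1, 1]), ([302.0, 205.0], [302, 205, 1, 1, 1])]
194 [163, 166, 167, 166, 161, 140, 118, 90, 58, 46, 43, 42, 42, 49, 78, 95, 93, 93, 93, 96, 93, 96, 91, 93]
197 [61, 109, 85, 66, 50, 50, 46, 42, 45, 41, 44, 39, 42, 45, 79, 93, 90, 93, 95, 95, 93, 96, 96, 94]
200 [50, 42, 43, 45, 46, 50, 46, 45, 51, 63, 65, 62, 72, 88, 97, 98, 95, 96, 92, 92, 93, 94, 94, 97]
203 [42, 39, 51, 44, 44, 57, 114, 155, 157, 139, 116, 113, 116, 116, 154, 162, 146, 108, 95, 96, 97, 97, 93, 105]
206 [43, 42, 41, 39, 53, 67, 116, 152, 161, 149, 132, 130, 132, 146, 161, 157, 136, 100, 96, 95, 105, 141, 165, 172]
209 [43, 40, 40, 52, 63, 79, 90, 93, 97, 100, 103, 104, 102, 101, 98, 95, 89, 88, 109, 146, 166, 174, 170, 170]
212 [77, 86, 93, 96, 93, 84, 89, 97, 95, 99, 101, 101, 100, 98, 95, 90, 89, 101, 104, 106, 104, 113, 125, 146]
215 [101, 130, 145, 150, 162, 148, 103, 95, 98, 97, 97, 97, 95, 93, 90, 90, 94, 125, 120, 111, 105, 102, 101, 102]
218 [144, 139, 133, 128, 140, 148, 102, 82, 96, 99, 97, 99, 95, 96, 91, 82, 74, 106, 136, 144, 140, 136, 123, 114]
221 [115, 128, 139, 140, 143, 139, 125, 103, 71, 55, 49, 49, 48, 53, 51, 64, 88, 88, 92, 99, 122, 137, 139, 143]
224 [85, 85, 81, 91, 103, 119, 137, 143, 142, 140, 138, 130, 117, 103, 97, 94, 86, 76, 88, 85, 86, 82, 85, 93]
```

The roller's bright rim sits at rows 203 to 206, centred near x=339.5, with the spigot in its middle and the dark flange at row 221. It is seated as predicted. Now I go down around the fin and cam.

```bash
python3 -m jog '[{"claw":-1,"slide":[0,0.1,0.3],"turn":[0,0,0]},{"claw":-1,"slide":[0,0,0.4],"turn":[0,0,0]},{"claw":-1,"slide":[0,0,0.4],"turn":[0,0,0]},{"claw":-1,"slide":[0,0,0.3],"turn":[0,0,0]},{"claw":-1,"slide":[0,0,0.3],"turn":[0,0,0]},{"claw":-1,"slide":[0,0,0],"turn":[0,0,0]}]' >/dev/null; python3 st.py;python3 -m jog '[{"claw":-1,"slide":[0,0,0.2],"turn":[0,0,0]},{"claw":-1,"slide":[0,0,0.2],"turn":[0,0,0]},{"claw":-1,"slide":[0,0,0.2],"turn":[0,0,0]},{"claw":-1,"slide":[0,0,0.2],"turn":[0,0,0]},{"claw":-1,"slide":[0,0,0],"turn":[0,0,0]},{"claw":-1,"slide":[0,0,0],"turn":[0,0,0]}]' >/dev/null; python3 st.py
```

```text
t 18.15 q [ 0.54  0.55 -0.68  1.74  0.4   1.   -0.14] p [ 0.6129 -0.0662  0.0566] yaw(ty) 8.68 z [-0.005  0.    -1.   ] F [-1.4  0.2  0.1] w 0.0857 ff 0.0
t 18.65 q [ 0.53  0.58 -0.66  1.75  0.42  0.96 -0.15] p [ 0.6147 -0.0663  0.0351] yaw(ty) 8.65 z [-0.001 -0.    -1.   ] F [ 0.   0.6 -0.4] w 0.0856 ff 0.0
```

```bash
python3 -m jog '[{"claw":-1,"slide":[0,0,0.2],"turn":[0,0,0]},{"claw":-1,"slide":[0,0,0.2],"turn":[0,0,0]},{"claw":-1,"slide":[0,0,0.2],"turn":[0,0,0]},{"claw":-1,"slide":[0,0,0.13],"turn":[0,0,0]},{"claw":-1,"slide":[0,0,0],"turn":[0,0,0]},{"claw":-1,"slide":[0,0,0],"turn":[0,0,0]}]' >/dev/null; python3 st.py; python3 -m jog '[{"claw":-1,"slide":[0.1,0,0],"turn":[0,0,0]},{"claw":-1,"slide":[0.1,0,0],"turn":[0,0,0]},{"claw":-1,"slide":[0.1,0,0],"turn":[0,0,0]},{"claw":-1,"slide":[0.1,0,0],"turn":[0,0,0]},{"claw":-1,"slide":[0,0,0],"turn":[0,0,0]},{"claw":-1,"slide":[0,0,0],"turn":[0,0,0]}]' >/dev/null; python3 st.py
```

```text
t 19.15 q [ 0.52  0.6  -0.65  1.76  0.44  0.93 -0.17] p [ 0.6147 -0.0662  0.0132] yaw(ty) 8.66 z [-0.001  0.    -1.   ] F [ 0.9 -0.2  0.4] w 0.0853 ff 0.0
t 19.65 q [ 0.5   0.6  -0.65  1.77  0.44  0.92 -0.19] p [ 0.6134 -0.0548  0.0138] yaw(ty) 8.64 z [ 0.001 -0.001 -1.   ] F [ 1.2 -1.3  0.9] w 0.085 ff 0.8
```

```bash
python3 -m jog '[{"claw":-1,"slide":[0.15,0,0],"turn":[0,0,0]},{"claw":-1,"slide":[0.2,0,0],"turn":[0,0,0]},{"claw":-1,"slide":[0.2,0,0],"turn":[0,0,0]},{"claw":-1,"slide":[0.15,0,0],"turn":[0,0,0]},{"claw":-1,"slide":[0,0,0],"turn":[0,0,0]},{"claw":-1,"slide":[0,0,0],"turn":[0,0,0]}]' >/dev/null; python3 st.py; python3 - <<'E'
from h import *
s=cam("scene");t=cam("top")
for n,f in(("red",red),("yel",yel),("grn",grn)):print(n,blob(s,f,(295,190,370,240),2),blob(t,f,(270,140,375,230),2))
E
```

```text
t 20.15 q [ 0.47  0.59 -0.66  1.78  0.44  0.92 -0.22] p [ 0.6102 -0.0329  0.0138] yaw(ty) 8.7 z [ 0.  0. -1.] F [ 1.  -2.6  1.6] w 0.0855 ff 1.2
red [([321.81, 204.89], [320, 202, 6, 7, 27]), ([316.5, 199.5], [316, 199, 2, 2, 2])] []
yel [([315.32, 221.42], [314, 219, 4, 6, 19])] []
grn [] []
```

```bash
cat > mk.py <<'E'
from h import *
A=np.radians(8.65);O=np.array([.6073,-.0731]);X=np.array([np.cos(A),np.sin(A)]);Y=np.array([-np.sin(A),np.cos(A)])
def toleg(P):d=np.array(P)[:2]-O;return np.round(1e3*np.array([d@X,d@Y]),1)
def pts(c,box,kind):
    x0,y0,x1,y1=box;b,g,r=[c["img"][y0:y1,x0:x1,i].astype(float) for i in range(3)]
    w=np.clip(g-np.maximum(r,b)-6,0,None) if kind=="g" else np.clip(np.minimum(r,g)-b-18,0,None)
    k,l,stt,ce=cv2.connectedComponentsWithStats((w>0).astype(np.uint8))
    if k<2:return None
    i=1+np.argmax([w[l==j].sum() for j in range(1,k)]);w=w*(l==i)
    yy,xx=np.nonzero(w);ww=w[yy,xx];return xx+x0,yy+y0,ww
def show(c,n,box,lab):
    for kind,z in(("g",.037),("y",.04)):
        r=pts(c,box[kind],kind)
        if r is None:print(lab,n,kind,None);continue
        x,y,w=r;print(lab,n,kind,"cen",round((x*w).sum()/w.sum(),2),round((y*w).sum()/w.sum(),2),"npx",len(x),"ext",x.min(),x.max(),y.min(),y.max())
        # per-pixel floor coordinates, weighted
        q=np.array([toleg(onz(c,(a,b),z)) for a,b in zip(x,y)]);m=(q*w[:,None]).sum(0)/w.sum();print("   leg xy",np.round(m,1),"x range",q[:,0].min(),q[:,0].max())
        if kind=="y" and n=="scene":
            o=y<=y.min()+1;print("   top rows:",np.round((q[o]*w[o,None]).sum(0)/w[o].sum(),1))
E
python3 - <<'E'
from mk import *
s=cam("scene");t=cam("top");s0=dict(s,img=cv2.imread("pics/scene0.png"));t0=dict(t,img=cv2.imread("pics/top0.png"))
bs={"g":(294,190,336,232),"y":(306,212,325,230)};bt={"g":(300,160,355,195),"y":(308,158,325,178)}
show(s0,"scene",bs,"start");show(t0,"top",bt,"start");show(s,"scene",bs,"now");show(t,"top",bt,"now")
for d in(0,22,88):
    P=np.r_[O+.048*X+(-.05+d/1e3)*Y,.037];print("tip pred",d,proj(s,P),proj(t,P))
E
```

```text
start scene g cen 304.18 203.44 npx 21 ext 300 309 201 206
   leg xy [ 32.9 -46.2] x range 12.8 51.7
start scene y cen 315.29 220.64 npx 29 ext 313 317 218 224
   leg xy [66.9 44.3] x range 54.5 82.6
   top rows: [59.1 39. ]
start top g cen 346.89 175.24 npx 32 ext 345 349 169 182
   leg xy [ 30.6 -47.4] x range 11.1 49.1
start top y cen 315.42 168.78 npx 14 ext 314 316 166 171
   leg xy [61.3 38.4] x range 54.8 69.8
now scene g cen 307.11 207.27 npx 16 ext 305 311 205 209
   leg xy [ 39.2 -24.7] x range 22.2 50.1
now scene y cen 315.16 221.42 npx 26 ext 313 317 218 224
   leg xy [69.6 46.7] x range 56.8 82.6
   top rows: [60.1 39.5]
now top g None
now top y None
tip pred 0 [300.06530554 204.97426482] [346.89553151 169.09820937]
tip pred 22 [304.47293638 208.02560389] [339.23047872 170.2008585 ]
tip pred 88 [318.23006842 217.54946738] [316.22835279 173.50980818]
```

Both cameras agree that the total draw is about 85.6 mm. The pointer is now 21.5 mm out, so about 64 mm remain. I draw 60 mm and measure again.

```bash
python3 -m jog '[{"claw":-1,"slide":[0.1,0,0],"turn":[0,0,0]},{"claw":-1,"slide":[0.2,0,0],"turn":[0,0,0]},{"claw":-1,"slide":[0.2,0,0],"turn":[0,0,0]},{"claw":-1,"slide":[0.2,0,0],"turn":[0,0,0]},{"claw":-1,"slide":[0.2,0,0],"turn":[0,0,0]},{"claw":-1,"slide":[0.2,0,0],"turn":[0,0,0]},{"claw":-1,"slide":[0.2,0,0],"turn":[0,0,0]},{"claw":-1,"slide":[0.2,0,0],"turn":[0,0,0]},{"claw":-1,"slide":[0.2,0,0],"turn":[0,0,0]},{"claw":-1,"slide":[0.2,0,0],"turn":[0,0,0]},{"claw":-1,"slide":[0.1,0,0],"turn":[0,0,0]},{"claw":-1,"slide":[0,0,0],"turn":[0,0,0]},{"claw":-1,"slide":[0,0,0],"turn":[0,0,0]},{"claw":-1,"slide":[0,0,0],"turn":[0,0,0]}]' >/dev/null; python3 st.py; cat > m2.py <<'E'
from mk import *
s=cam("scene");t=cam("top")
bs={"g":(300,202,336,226),"y":(306,212,325,230)};bt={"g":(300,160,355,195),"y":(308,158,325,178)}
show(s,"scene",bs,"now");show(t,"top",bt,"now")
E
python3 m2.py
```

```text
t 21.52 q [ 0.39  0.58 -0.66  1.81  0.44  0.91 -0.33] p [0.6014 0.0257 0.0138] yaw(ty) 8.65 z [ 0.001  0.    -1.   ] F [ 2.3 -2.3  1.9] w 0.0857 ff 1.7
now scene g cen 319.66 215.63 npx 17 ext 317 323 213 217
   leg xy [38.3 34.6] x range 24.1 49.0
now scene y cen 315.27 220.64 npx 29 ext 313 317 218 224
   leg xy [66.9 44.3] x range 54.5 82.6
   top rows: [58.9 39.1]
now top g cen 318.45 178.88 npx 32 ext 317 320 173 186
   leg xy [31.9 33.9] x range 11.2 49.1
now top y cen 315.46 168.82 npx 17 ext 314 317 165 172
   leg xy [61.2 38.3] x range 52.0 72.2
```

```bash
python3 -m jog '[{"claw":-1,"slide":[0.1,0,0],"turn":[0,0,0]},{"claw":-1,"slide":[0.05,0,0],"turn":[0,0,0]},{"claw":-1,"slide":[0,0,0],"turn":[0,0,0]},{"claw":-1,"slide":[0,0,0],"turn":[0,0,0]}]' >/dev/null; python3 st.py;python3 m2.py;python3 m2.py
```

```text
t 21.95 q [ 0.38  0.58 -0.67  1.81  0.44  0.91 -0.34] p [0.6007 0.0296 0.0137] yaw(ty) 8.62 z [ 0.001 -0.    -1.   ] F [ 3.2 -4.2  2.8] w 0.0853 ff 2.2
now scene g cen 320.58 216.19 npx 18 ext 318 324 214 218
   leg xy [38.1 38.6] x range 22.9 50.0
now scene y cen 315.3 220.61 npx 29 ext 313 318 218 224
   leg xy [66.7 44.3] x range 54.5 80.4
   top rows: [59.  39.1]
now top g cen 317.09 179.26 npx 35 ext 315 319 173 186
   leg xy [31.4 37.9] x range 11.6 49.5
now top y cen 315.47 168.84 npx 16 ext 314 317 166 172
   leg xy [61.1 38.3] x range 52.0 69.8
now scene g cen 320.63 216.18 npx 19 ext 318 324 214 218
   leg xy [38.  38.7] x range 22.9 50.0
now scene y cen 315.3 220.58 npx 29 ext 313 318 218 224
   leg xy [66.6 44.2] x range 54.5 80.4
   top rows: [58.9 39.1]
now top g cen 317.07 179.19 npx 35 ext 315 319 173 186
   leg xy [31.6 38. ] x range 11.6 49.5
now top y cen 315.46 168.85 npx 17 ext 314 317 165 172
   leg xy [61.1 38.3] x range 52.0 72.2
```

```bash
python3 -m jog '[{"claw":-1,"slide":[0.01,-0.13,0],"turn":[0,0,0]},{"claw":-1,"slide":[0,-0.13,0],"turn":[0,0,0]},{"claw":-1,"slide":[0,0,0],"turn":[0,0,0]},{"claw":-1,"slide":[0,0,0],"turn":[0,0,0]}]' >/dev/null; python3 st.py;python3 m2.py; python3 - <<'E'
from mk import *
t=cam("top");x,y,w=pts(t,(300,160,355,195),"g")
q=np.array([toleg(onz(t,(a,b),.037)) for a,b in zip(x,y)]);print("pointer slope dy/dx",np.polyfit(q[:,0],q[:,1],1,w=np.sqrt(w)))
s=cam("scene");print("red",blob(s,red,(300,190,370,240),2))
E
```

```text
t 22.48 q [ 0.39  0.57 -0.67  1.83  0.44  0.9  -0.34] p [0.5924 0.0285 0.0137] yaw(ty) 8.62 z [-0.    -0.001 -1.   ] F [ 1.4 -4.   2.5] w 0.0852 ff 2.5
now scene g cen 321.25 215.85 npx 21 ext 318 326 213 218
   leg xy [35.4 39. ] x range 14.9 50.0
now scene y cen 315.26 220.62 npx 29 ext 313 317 218 224
   leg xy [66.9 44.2] x range 54.5 80.4
   top rows: [59.1 39. ]
now top g cen 317.06 179.07 npx 33 ext 315 319 173 186
   leg xy [31.9 37.9] x range 12.0 49.5
now top y cen 315.46 168.83 npx 16 ext 314 317 166 172
   leg xy [61.2 38.3] x range 52.0 69.8
pointer slope dy/dx [-2.61401497e-03  3.80627974e+01]
red [([337.79, 214.21], [337, 212, 3, 6, 14])]
```

The pointer is within 0.4 mm of the mark in both views. With the tool centred on the shut position, I close on the fin and cam.

```bash
python3 -m jog '[{"claw":1,"slide":[0.01,0,0],"turn":[0,0,0]},{"claw":1,"slide":[0,0,0],"turn":[0,0,0]},{"claw":1,"slide":[0,0,0],"turn":[0,0,0]},{"claw":1,"slide":[0,0,0],"turn":[0,0,0]},{"claw":1,"slide":[0,0,0],"turn":[0,0,0]},{"claw":1,"slide":[0,0,0],"turn":[0,0,0]},{"claw":1,"slide":[0,0,0],"turn":[0,0,0]},{"claw":1,"slide":[0,0,0],"turn":[0,0,0]},{"claw":1,"slide":[0,0,0],"turn":[0,0,0]},{"claw":1,"slide":[0,0,0],"turn":[0,0,0]}]' 40 >/dev/null; python3 st.py;python3 m2.py
```

```text
t 23.52 q [ 0.39  0.57 -0.67  1.83  0.44  0.9  -0.34] p [0.5926 0.0292 0.0157] yaw(ty) 8.66 z [ 0.    -0.002 -1.   ] F [-2.3 -6.  16. ] w 0.0288 ff 42.4
now scene g cen 322.22 215.38 npx 25 ext 318 327 212 218
   leg xy [31.6 39.5] x range 11.4 50.0
now scene y cen 315.28 220.63 npx 30 ext 313 318 218 224
   leg xy [66.8 44.3] x range 54.5 82.6
   top rows: [59.1 39.1]
now top g cen 316.79 179.3 npx 34 ext 315 319 173 186
   leg xy [31.4 38.8] x range 11.6 49.9
now top y cen 315.46 168.81 npx 16 ext 314 317 166 172
   leg xy [61.2 38.3] x range 52.0 69.8
```

Width 28.8 mm means the cam is shut. The fingertips press on the saddle with about 16 N, so I ease up 2 mm and come back 0.4 mm.

```bash
python3 -m jog '[{"claw":1,"slide":[-0.013,0,-0.03],"turn":[0,0,0]},{"claw":1,"slide":[0,0,-0.04],"turn":[0,0,0]},{"claw":1,"slide":[0,0,0],"turn":[0,0,0]},{"claw":1,"slide":[0,0,0],"turn":[0,0,0]},{"claw":1,"slide":[0,0,0],"turn":[0,0,0]}]' >/dev/null; python3 st.py;python3 m2.py
python3 - <<'E'
from h import *
s=cam("scene");t=cam("top")
a=cv2.resize(s["img"][180:240,295:375],(640,480),interpolation=cv2.INTER_CUBIC)
b=cv2.resize(t["img"][150:225,270:300],(160,400),interpolation=cv2.INTER_CUBIC)
o=np.zeros((480,800,3),np.uint8);o[:,:640]=a;o[:400,640:]=b;cv2.imwrite("pics/end.png",np.clip(o*1.5,0,255).astype(np.uint8))
E
```

```text
t 24.03 q [ 0.39  0.57 -0.67  1.83  0.44  0.9  -0.33] p [0.5925 0.0292 0.0158] yaw(ty) 8.67 z [ 0. -0. -1.] F [ 0.3 -3.8  4.1] w 0.0289 ff 43.9
now scene g cen 322.16 215.37 npx 26 ext 318 327 212 218
   leg xy [31.7 39.4] x range 11.4 50.0
now scene y cen 315.26 220.65 npx 29 ext 313 317 218 224
   leg xy [66.9 44.3] x range 54.5 82.6
   top rows: [59.1 39. ]
now top g cen 316.78 179.21 npx 33 ext 315 319 173 186
   leg xy [31.6 38.8] x range 11.6 49.9
now top y cen 315.46 168.83 npx 17 ext 314 317 165 172
   leg xy [61.2 38.3] x range 52.0 72.2
```

View pics/end.png

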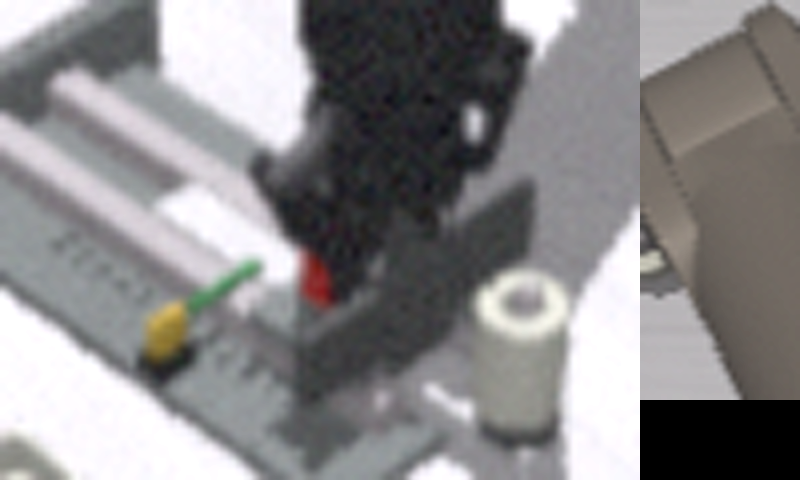

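The picture shows the green pointer meeting the yellow plate at crop (190,305). The red cam is held by the fingers beside the crossbar, and the roller sits on its flange over the spigot at (520,300). One small trim, then I hand in.

```bash
python3 -m jog '[{"claw":1,"slide":[-0.015,0,0],"turn":[0,0,0]},{"claw":1,"slide":[0,0,0],"turn":[0,0,0]},{"claw":1,"slide":[0,0,0],"turn":[0,0,0]},{"claw":1,"slide":[0,0,0],"turn":[0,0,0]}]' >/dev/null; python3 st.py;python3 m2.py | grep -A1 " g \|rows"; python3 -c "from rig import order;print(order.sign_off())"
```

```text
t 24.57 q [ 0.39  0.57 -0.67  1.83  0.44  0.9  -0.33] p [0.5926 0.0288 0.0158] yaw(ty) 8.66 z [ 0. -0. -1.] F [ 0.2 -4.5  5. ] w 0.0289 ff 43.7
now scene g cen 321.74 215.58 npx 24 ext 318 327 212 218
   leg xy [33.4 39.1] x range 11.4 50.0
--
   top rows: [59.1 39.1]
now top g cen 316.97 179.17 npx 32 ext 315 319 173 186
   leg xy [31.7 38.2] x range 12.0 49.5
the job is handed in; nothing more can be done
None
```

Job handed in at about 25 s: the roller is seated on the spigot, the leg is at the mark to within about 0.2 mm in both camera views, and the cam is shut with the fin and cam still pinched between the fingers; sign-off gave no verdict.

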